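# Still the swinging hook and hang the ring gauge on it

## Task

The hook under the hanger stand's arm is swinging: steady it with a touch until it hangs still, then take the ring gauge from its rest and hang it by its bore on the hook. Let go gently so that the gauge hangs almost without swaying; do not knock the hook into a wild swing, and leave the phone and the small brass weight where they are.

Things in the scene. Friction and masses are not known exactly. Their poses are not given: they have to be found in the camera images.
- hanger: Fixed stand: dark steel base plate 150 x 110 x 10 mm, aluminium column and a level arm that runs forward from it over the hook. Origin on the bench, plumb under the hook's pin; x points from the front (where hook tip points and the hand comes in) to the column, y left seen from the front, z up. Column 22 x 30 mm at x = +55 mm; plate from x = -70 to +80 mm. Pin along x, 285 mm high.
- boom_end (a point): Front end of the stand's arm, at its underside: 297 mm above the bench, at stand x = -44 mm. Arm 30 mm wide, 18 mm thick. It overhangs the place where the gauge hangs (stand x = -22 mm): a hand pointing straight down there hits the arm; one tilted 30 to 45 degrees, its back leaning to the front (-x), fits under it.
- hook (a joint): Swing of the hook about its pin, rad: 0 = plumb, positive = lower end towards the stand's +y. Starts 0.35 to 0.55 and swings sideways about 1.5 times a second, almost without friction, so it does not stop by itself. 90 g J of 7 mm steel rod: straight shank down 120 mm from the pin (12 mm thick sleeve 25 to 55 mm below the pin), then a level prong to the stand's -x.
- hook_seat (a point): Point on the centre line of the hook's level prong, where the gauge is to hang; swings with the hook. 120 mm below the pin, 22 mm in front (-x) of the shank; axes parallel to the stand's when plumb. The prong is 7 mm thick, level to 14 mm in front of this point; its tip then rises 7 mm and ends 27 mm in front. Free space below and at both sides.
- ring_gauge: Loose plain steel knurled ring gauge, outer diameter 47 mm, 14 mm thick, 26 mm bore, about 120 g. Origin at the centre of one flat face; z along the bore, into the ring. At the start it stands on edge in the rest, its bore level and along the rest's x axis.
- ring_center (a point): Centre of the ring gauge, in the middle of its bore; about 39 mm above the bench at the start. When the gauge hangs on the hook this point is about 9 mm below hook_seat.
- gauge_rest: Fixed black and grey rest: base plate 80 x 56 x 6 mm with a V saddle between two cheeks, 26 mm wide, 32 mm high above the bench, in front of and behind the ring. Origin at the centre of its underside, x along the bore of the standing ring, roughly away from the robot. Both sides of the ring (+y, -y) are open for fingers, across its diameter; it lifts straight up.
- phone: Black phone lying flat, 75 x 160 x 9 mm, loose; origin at the centre of its underside. Bystander.
- weight: Small brass knobbed weight, 22 mm across and 20 mm high, loose; origin at the centre of its underside. Bystander.
Mind the look-alikes: they are no part of the job. What is shaped like the ring_gauge but green, pink or white is not meant.

How it is judged:
By the outcome, as a careful person would: the job done as asked, in the order asked, and still so for the second after the job is handed in, with the robot touching nothing.
It also fails if it takes over 72 s, if anything falls off the work surface, if the arm or the gripper's body presses on something with over 40 N, if the wrist force passes 120 N, or if a joint passes its speed limit or range.

## Robot

A 7-joint arm with a two-finger parallel gripper is mounted at the origin on a cart in front of the work surface, level with it; the furniture and walls round the work are solid. World frame = base frame: x ahead of the robot, y to its left, z up, the work surface at z = 0. Lengths are in m, angles in rad, forces in N, time in s.
With the tool pointing down it reaches from about 0.4 to 0.85 m from the base axis. Payload 6.9 kg.
Tool frame: the origin (TCP) lies at the very end of the fingers, on their centre line; the grasp point (between the pads) lies 19 mm behind it; z points along the fingers, y is the line along which they close (so a half turn about z gives the same grasp; the last joint's range is limited). The gripper opens to 85 mm and grips with 20 to 120 N. Pads are 22 mm wide; open, the fingers measure 114 mm over their backs; the gripper's body (76 mm by 85 mm) begins 54 mm behind the grasp point. The pads swing forward as they close: fully open they stand 13 mm farther back than shut.
Start: joints at [-1.238, 0.507, -0.238, 1.5, 0.126, 1.149, -0.155], TCP at [0.141, 0.609, 0.231] pointing down, gripper open.
Joint ranges: [-3.08, 3.08], [-0.24, 2.05], [-1.43, 1.35], [0, 2.5], [-1.52, 4.66], [0.17, 1.96], [-2.89, 2.89]. Speed limits (rad/s): [2.39, 2.39, 3.14, 3.14, 3.14, 3.14, 3.14].

## Interface

Orientations are given as a unit quaternion [x, y, z, w].
In Python, from plant import * gives the robot as it stands. The module is installed in compiled form; this text tells all that it offers.
- The arm moves only by the shell command python3 -m creep 'ROWS' [OPENING]. ROWS is text: rows parted by semicolons, each of 6 numbers parted by spaces: the shift along the tool's x, y, z scaled (see below), then the turn, a rotation vector about the tool's x, y, z scaled (see below). In form: dx dy dz rx ry rz; .... A call has exactly 10 rows; each row shifts and turns the commanded pose from where the row before left it, along the tool's axes as they then stand; what a row does not reach is not made up. The controller multiplies each number of a shift by 0.025 m and each number of a turn by 4 degrees. A row lasts 1/12 s, in which the tool goes at most 41.7 mm and 7.16 degrees, less where a joint would pass 70% of its speed; a pose out of reach is approached as far as the arm can. A call with a number of a shift or a turn outside -1 to 1 is refused whole. A call with a gripper value outside its range is refused whole. OPENING is the gripper's target within -1 to 1 (fully open at 1, half-way at 0, shut at -1), set as the call begins (- or left out, the last holds). The fingers move at their own pace and stop on an object; the grip force is fixed at half the most. Time passes only in rows, so rows that do not move let the fingers close, or fill a call up. It gives the time, the measured TCP pose, the force, the opening and the grip force at its end, in the units of the state.
- observe(): the state, without advancing time (a new reading comes with each control period).
- snapshot(name): name is "side" or "top"; returns the picture (480x640x3 uint8, red, green, blue); there is no depth.
- get_calibration(name): a dict with "fx", "fy", "cx", "cy" (pixels), "world_from_camera" (4x4, takes a point from camera to world coordinates). Camera axes: x right, y down, z forward; pixel columns grow to the right and rows downward; lengths in m; the calibration is good to about 2 mm. A picture is of the moment at which its call begins. get_calibration takes no time and is no camera call.
- job_done(): hands the job in; it is judged then, once.
Trained networks look in the newest picture that a camera, given by its name, has taken for a name from the list of things; names that differ only in an ending like _2 or _b are one class to them, and where a whole thing is asked for, a point or a joint stands for the part that bears it (a point fixed in the world has none). Each returns a list of dicts, best first, with "confidence" (0 to 1); they miss things now and then, are a little off and sometimes report something else, mostly with a low value. They report only what shows in the picture. A call takes as long as a camera call. They do not tell look-alikes from the thing itself.
- boxes_of(camera, name): "box" ([left, top, width, height] as shares, 0 to 1, of the picture: columns of its width, rows of its height, round what is visible of it).
The state is a dict: "t": time; "joints": joint angles; "joint_vel": joint speeds; "joint_torque": joint torques, N m; "eef_pos": TCP position; "ee_rot": TCP orientation; "contact_force": force on the tool from outside, world axes, zero at the start; "torque": the same for the moment, N m; "width": finger opening in m; "gripper_force": force on a finger pad.
Only numpy, scipy, OpenCV 4.12 (cv2) and the standard library are available. Lean on these libraries where they do the work, as an engineer would, in place of code of your own. Each camera call takes 0.05 s, during which the arm holds its last target. There are 200 camera calls.

## Working session

There is one attempt and no reset: what is moved stays moved. The work goes in short steps, Python scripts to look and compute and a shell command to move; the robot and the scene stay as the last step left them, time stands still between calls to the robot, and variables do not carry over. Pictures are saved under pics/ and viewed, at most 10 in all, crops included, and the job is handed in when it is done.

```bash
mkdir -p pics; cat > h.py <<'E'
from plant import *
import numpy as np, cv2
def shot(c,name=None):
    im=snapshot(c)
    if name: cv2.imwrite(f'pics/{name}.png',im[:,:,::-1])
    return im
def proj(c,p):
    k=get_calibration(c);T=np.linalg.inv(np.array(k["world_from_camera"]));q=T[:3,:3]@np.array(p)+T[:3,3]
    return np.array([k["fx"]*q[0]/q[2]+k["cx"],k["fy"]*q[1]/q[2]+k["cy"]])
def ray(c,uv):
    k=get_calibration(c);T=np.array(k["world_from_camera"])
    d=T[:3,:3]@np.array([(uv[0]-k["cx"])/k["fx"],(uv[1]-k["cy"])/k["fy"],1]);return T[:3,3],d/np.linalg.norm(d)
def atz(c,uv,z):
    o,d=ray(c,uv);return o+d*(z-o[2])/d[2]
def tri(a,b):
    (o1,d1),(o2,d2)=ray("side",a),ray("top",b)
    s=np.linalg.lstsq(np.c_[d1,-d2],o2-o1,rcond=None)[0]
    p,q=o1+d1*s[0],o2+d2*s[1];return (p+q)/2,np.linalg.norm(p-q)
E
python3 - <<'E'
from h import *
np.set_printoptions(precision=3,suppress=True)
o=observe();print({k:np.round(v,3) for k,v in o.items()})
for c in("side","top"):
    shot(c,c+"0");k=get_calibration(c);print(c,k["fx"],k["cx"],k["cy"]);print(np.array(k["world_from_camera"]))
    for n in("ring_gauge","gauge_rest","hanger","hook","phone","weight"):
        print(n,[(np.round(np.array(b["box"])*[640,480,640,480]).astype(int).tolist(),round(b["confidence"],2)) for b in boxes_of(c,n)])
print(observe()["t"])
E
```

```text
{'t': np.float64(0.0), 'joints': array([-1.237,  0.508, -0.238,  1.501,  0.126,  1.149, -0.155]), 'joint_vel': array([ 0.   ,  0.001, -0.   , -0.   ,  0.   ,  0.001,  0.   ]), 'joint_torque': array([  0.   , -62.06 ,  -2.187, -24.965,   0.012,   0.012,  -0.   ]), 'eef_pos': array([0.141, 0.608, 0.23 ]), 'ee_rot': array([ 0.114,  0.994, -0.001, -0.   ]), 'contact_force': array([ 0.751, -0.377,  0.044]), 'torque': array([-0.006,  0.014,  0.019]), 'gripper_force': np.float64(0.0), 'width': np.float64(0.085)}
side 483.60707288939045 332.00423929786325 239.96390298033117
[[ 0.998 -0.026  0.058  0.483]
 [-0.061 -0.661  0.748 -0.82 ]
 [ 0.019 -0.75  -0.661  0.887]
 [ 0.     0.     0.     1.   ]]
ring_gauge [([284, 363, 31, 25], 0.85), ([342, 331, 18, 21], 0.81), ([347, 367, 11, 23], 0.61), ([288, 400, 26, 27], 0.56)]
gauge_rest [([329, 375, 44, 26], 0.77)]
hanger [([347, 172, 76, 125], 0.72)]
hook [([376, 185, 16, 38], 0.48)]
phone [([309, 210, 32, 39], 0.96)]
weight [([273, 322, 6, 11], 0.51)]
top 440.1293999997159 317.37581184901444 234.43703019310763
[[ 0.03  -0.998  0.056  0.483]
 [-1.    -0.029  0.01  -0.05 ]
 [-0.008 -0.056 -0.998  1.119]
 [ 0.     0.     0.     1.   ]]
ring_gauge [([425, 264, 20, 16], 0.63), ([391, 258, 21, 18], 0.62), ([361, 212, 21, 20], 0.57), ([406, 220, 23, 11], 0.56)]
gauge_rest [([398, 208, 29, 38], 0.94)]
hanger [([266, 119, 54, 93], 0.59)]
hook []
phone [([179, 215, 66, 40], 0.91)]
weight [([342, 286, 10, 1], 0.53)]
0.7
```

View pics/side0.png

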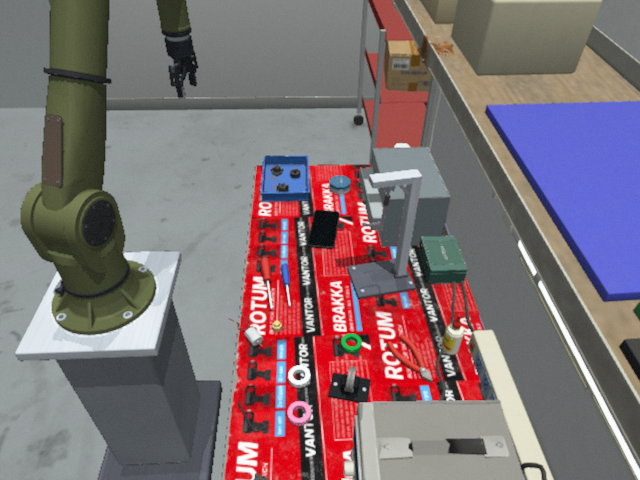

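View pics/top0.png

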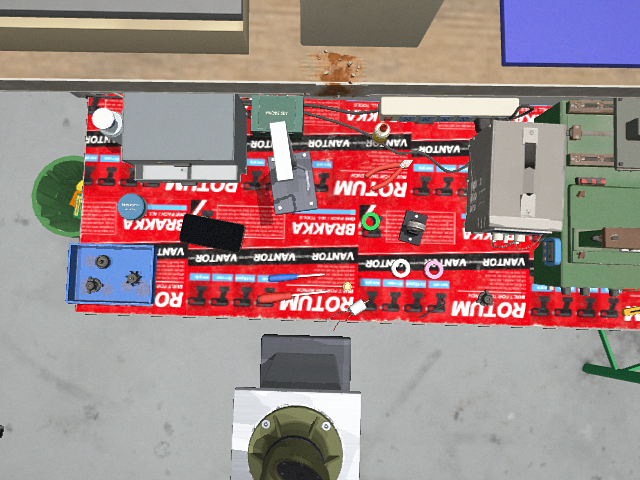

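The real gauge is the steel ring standing in the black rest, at side (350,380) and top (412,226). The look-alikes are green at side (350,342) / top (370,221), white at (299,376) / (400,267) and pink at (300,413) / (434,268). The stand is at side (385,230) and top (285,170). Next, one close crop to check the choice.

```bash
python3 - <<'E'
import cv2,numpy as np
s=cv2.imread('pics/side0.png');t=cv2.imread('pics/top0.png')
def c(i,x,y,w,h,f): return cv2.resize(i[y:y+h,x:x+w],None,fx=f,fy=f,interpolation=cv2.INTER_CUBIC)
a=np.hstack([c(s,340,160,100,75,4),c(t,240,110,100,75,4)])
a1=np.hstack([c(s,340,235,100,75,4),c(t,240,160,100,75,4)])
b=np.hstack([c(s,320,360,66,50,6)[:, :396],c(t,380,200,66,50,6)[:,:396]])
cv2.imwrite('pics/crop1.png',np.vstack([a,a1]));cv2.imwrite('pics/crop2.png',b)
E
```

```text
(no output)
```

View pics/crop1.png

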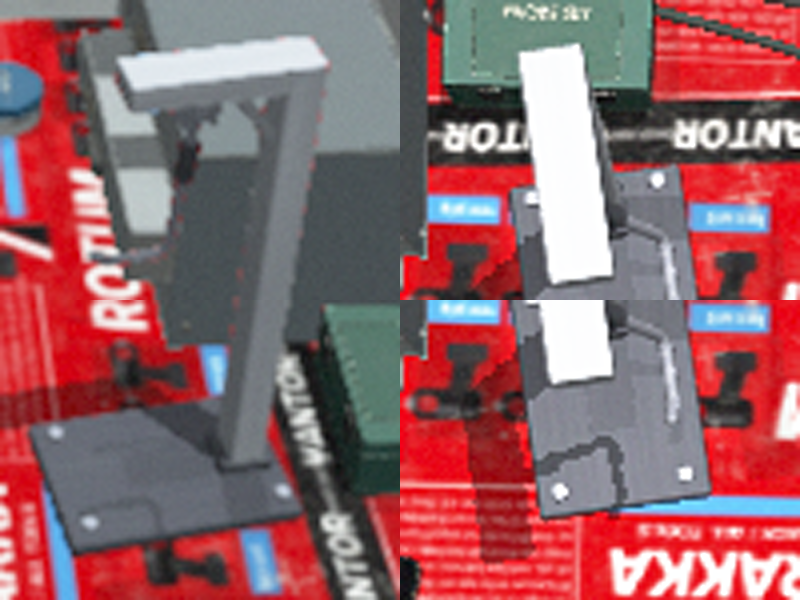

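View pics/crop2.png

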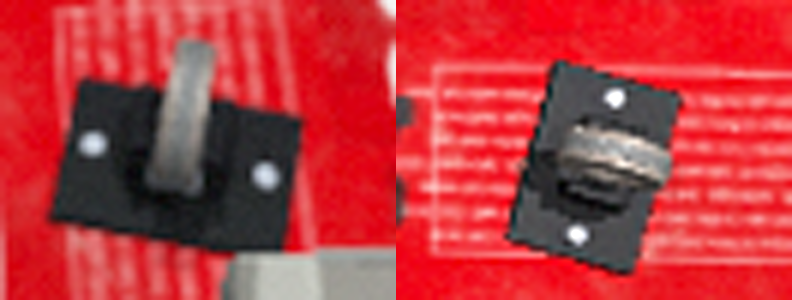

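```bash
cat > fit.py <<'E'
from h import *
from scipy.optimize import least_squares
np.set_printoptions(precision=4,suppress=True)
def fit(pts,x0):
    def f(p):
        c,s=np.cos(p[2]),np.sin(p[2])
        return np.concatenate([proj(cam,[p[0]+c*q[0]-s*q[1],p[1]+s*q[0]+c*q[1],q[2]])-uv for cam,q,uv in pts])
    r=least_squares(f,x0,loss="soft_l1");return r.x,f(r.x).reshape(-1,2)
S,T="side","top"
st=[(T,(-.07,.055,.01),(276.25,214.5)),(T,(-.07,-.055,.01),(317.5,208.25)),(T,(.08,.055,.01),(268,157)),(T,(.08,-.055,.01),(309.5,152)),
(T,(-.044,.015,.315),(278.25,180.75)),(T,(-.044,-.015,.315),(293.25,178.75)),
(S,(-.07,.055,.01),(347.5,267)),(S,(-.07,-.055,.01),(359.5,297)),(S,(.08,-.055,.01),(415,287.75)),
(S,(-.044,.015,.315),(369.25,175)),(S,(-.044,-.015,.315),(373.25,183))]
re=[(S,(-.04,.028,.006),(333,373.3)),(S,(-.04,-.028,.006),(328.3,396.5)),(S,(.04,.028,.006),(370,379.7)),
(T,(.04,.028,.006),(406.2,210.3)),(T,(.04,-.028,.006),(427.7,215.5)),(T,(-.04,-.028,.006),(420,245.5)),(T,(-.04,.028,.006),(398.7,240))]
for q,x0 in((st,[.6,.05,.1]),(re,[.5,-.3,-.2])):
    x,r=fit(q,x0);print(x);print(r.round(1).tolist())
print(tri((352.5,378.5),(417.5,225.5)))
E
python3 fit.py; python3 - <<'E'
import numpy as np
from h import *
print(tri((276,327),(347,287)), tri((325,229),(212,235)))
E
```

```text
[0.671  0.0268 0.1744]
[[-0.7, 0.2], [1.0, 0.2], [-0.6, -0.2], [0.5, -1.4], [-0.3, 0.2], [0.8, -0.2], [-0.7, -0.7], [-1.1, 0.5], [1.6, -0.1], [-0.1, -0.3], [0.0, -0.4]]
[ 0.5695 -0.2807 -0.23  ]
[[-0.2, -0.3], [-0.1, 0.2], [0.7, -0.7], [0.3, -0.4], [0.2, 0.0], [0.2, 0.5], [-0.0, 0.3]]
(array([ 0.573 , -0.2831,  0.0431]), np.float64(0.0002384036421114455))
(array([ 0.41527881, -0.11697718,  0.00564677]), np.float64(0.0009463199411614663)) (array([0.54049719, 0.22948117, 0.00245312]), np.float64(0.007403103865544032))
```

```bash
cat >> h.py <<'E'
from scipy.spatial.transform import Rotation as Rn
ST=np.array([.671,.0268,.1744]); RE=np.array([.5695,-.2807,-.23])
def fr(F,p):
    c,s=np.cos(F[2]),np.sin(F[2]);return np.array([F[0]+c*p[0]-s*p[1],F[1]+s*p[0]+c*p[1],p[2]])
def ori(yaw,th):
    th=np.radians(th);sx=np.array([np.cos(yaw),np.sin(yaw),0]);sy=np.array([-np.sin(yaw),np.cos(yaw),0])
    z=np.sin(th)*sx-np.cos(th)*np.array([0,0,1]);return Rn.from_matrix(np.c_[np.cross(sy,z),sy,z])
def step(P,R,P0=None,R0=None,n=10):
    "constant row that reaches pose (P,R) in n rows"
    o=observe();P0=np.array(o["eef_pos"]) if P0 is None else P0;R0=Rn.from_quat(o["ee_rot"]) if R0 is None else R0
    w=(R0.inv()*R).as_rotvec()/n
    A=sum(Rn.from_rotvec(w*k).as_matrix() for k in range(n))
    t=np.linalg.solve(A,R0.inv().apply(P-P0))
    return np.r_[t/.025,np.degrees(w)/4].round(2).tolist()
def st(x,y,z): return fr(ST,(x,y,z))
def gp(F,g,th):
    "TCP for grasp point g in frame F at tilt th"
    R=ori(F[2],th);return fr(F,g)+.019*R.as_matrix()[:,2],R
E
python3 -m creep '-1 -.5 -.15 0 0 0;-1 -.5 -.15 0 0 0;-1 -.5 -.15 0 0 0;-1 -.5 -.15 0 0 0;-1 -.5 -.15 0 0 0;-1 -.5 -.15 0 0 0;-1 -.5 -.15 0 0 0;-1 -.5 -.15 0 0 0;-1 -.5 -.15 0 0 0;-1 -.5 -.15 0 0 0' -1
python3 - <<'E'
from h import *
R=ori(ST[2],40);P=st(-.075,-.14,.175)
print(P,step(P,R,n=20),step(P,R,n=30))
E
```

```text
t: 1.53
eef_pos: [0.3574, 0.4296, 0.2691]
ee_rot: [0.114, 0.994, 0.0, 0.0]
contact_force: [0.5, 0.7, 0.1]
width: -0.0001
gripper_force: 0.0
[ 0.62143011 -0.12409011  0.175     ] [-0.5, -1.1, 0.35, -0.1, -0.49, -0.28] [-0.33, -0.74, 0.23, -0.07, -0.33, -0.18]
```

```bash
python3 -m creep '-.4 -1 .1 -.1 -.5 -.28;-.4 -1 .1 -.1 -.5 -.28;-.4 -1 .1 -.1 -.5 -.28;-.4 -1 .1 -.1 -.5 -.28;-.4 -1 .1 -.1 -.5 -.28;-.4 -1 .1 -.1 -.5 -.28;-.4 -1 .1 -.1 -.5 -.28;-.4 -1 .1 -.1 -.5 -.28;-.4 -1 .1 -.1 -.5 -.28;-.4 -1 .1 -.1 -.5 -.28'
python3 - <<'E'
from h import *
R=ori(ST[2],40);P=st(-.075,-.14,.175)
print(P,step(P,R,n=10),step(P,R,n=20))
E
```

```text
t: 2.37
eef_pos: [0.4234, 0.1685, 0.2549]
ee_rot: [0.014, 0.984, 0.015, 0.177]
contact_force: [1.0, 0.2, 0.6]
width: 0.0003
gripper_force: 0.0
[ 0.62143011 -0.12409011  0.175     ] [-0.48, -1.23, 0.6, -0.1, -0.48, -0.27] [-0.24, -0.62, 0.3, -0.05, -0.24, -0.13]
```

```bash
python3 -m creep '-.25 -1 .3 -.1 -.48 -.27;-.25 -1 .3 -.1 -.48 -.27;-.25 -1 .3 -.1 -.48 -.27;-.25 -1 .3 -.1 -.48 -.27;-.25 -1 .3 -.1 -.48 -.27;-.25 -1 .3 -.1 -.48 -.27;-.25 -1 .3 -.1 -.48 -.27;-.25 -1 .3 -.1 -.48 -.27;-.25 -1 .3 -.1 -.48 -.27;-.25 -1 .3 -.1 -.48 -.27'
python3 - <<'E'
from h import *
R=ori(ST[2],40);P=st(-.01,-.13,.1535)
print(P,step(P,R,n=10),step(P,R,n=20))
E
```

```text
t: 3.2
eef_pos: [0.4819, 0.0175, 0.2211]
ee_rot: [-0.052, 0.96, 0.037, 0.271]
contact_force: [-0.2, 1.0, -0.9]
width: -0.0001
gripper_force: 0.0
[ 0.68370894 -0.10296318  0.1535    ] [-0.45, -0.6, 0.63, 0.0, -0.21, -0.1] [-0.22, -0.3, 0.32, 0.0, -0.1, -0.05]
```

```bash
python3 -m creep '-.2 -.7 .3 0 -.2 -.1;-.2 -.7 .3 0 -.2 -.1;-.2 -.7 .3 0 -.2 -.1;-.2 -.7 .3 0 -.2 -.1;-.2 -.7 .3 0 -.2 -.1;-.2 -.7 .3 0 -.2 -.1;-.2 -.7 .3 0 -.2 -.1;-.2 -.7 .3 0 -.2 -.1;-.2 -.7 .3 0 -.2 -.1;-.2 -.7 .3 0 -.2 -.1'
python3 - <<'E'
from h import *
R=ori(ST[2],40);P=st(-.01,-.12,.1535)
print(P,step(P,R,n=10),step(P,R,n=20))
E
```

```text
t: 4.03
eef_pos: [0.5812, -0.1274, 0.2081]
ee_rot: [-0.081, 0.945, 0.037, 0.314]
contact_force: [0.7, 0.9, -0.8]
width: 0.0002
gripper_force: 0.0
[ 0.68197376 -0.09311487  0.1535    ] [-0.19, 0.06, 0.43, 0.02, -0.08, -0.01] [-0.1, 0.03, 0.22, 0.01, -0.04, -0.01]
```

```bash
python3 -m creep '-.19 .06 .43 .02 -.08 -.01;-.19 .06 .43 .02 -.08 -.01;-.19 .06 .43 .02 -.08 -.01;-.19 .06 .43 .02 -.08 -.01;-.19 .06 .43 .02 -.08 -.01;-.19 .06 .43 .02 -.08 -.01;-.19 .06 .43 .02 -.08 -.01;-.19 .06 .43 .02 -.08 -.01;-.19 .06 .43 .02 -.08 -.01;-.19 .06 .43 .02 -.08 -.01'
python3 - <<'E'
from h import *
R=ori(ST[2],40);P=st(-.01,-.02,.1535)
print(observe()["joints"].round(2),P,step(P,R,n=10))
s=[shot("side") for _ in range(3)]
t=shot("top")
c=lambda i,x,y:cv2.resize(i[y:y+75,x:x+100],None,fx=4,fy=4,interpolation=cv2.INTER_CUBIC)
cv2.imwrite('pics/a.png',np.vstack([np.hstack([c(s[0],335,170),c(s[1],335,170)]),np.hstack([c(s[2],335,170),c(t,260,130)])])[:,:,::-1])
E
```

```text
t: 4.87
eef_pos: [0.6885, -0.0994, 0.1802]
ee_rot: [-0.084, 0.944, 0.04, 0.316]
contact_force: [0.6, -0.0, 0.7]
width: -0.0002
gripper_force: 0.0
[ 0.44  0.47 -0.27  1.99 -0.96  0.18  2.89] [0.66462204 0.00536821 0.1535    ] [0.08, 0.43, 0.08, 0.04, -0.07, -0.01]
```

View pics/a.png

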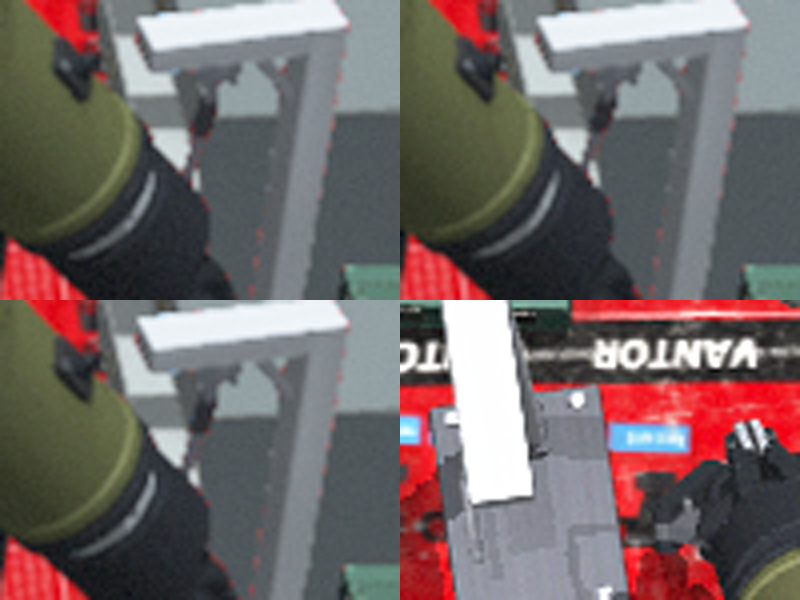

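```bash
python3 -m creep '0 0 0 0 0 1;0 0 0 0 0 1;0 0 0 0 0 1;0 0 0 0 0 1;0 0 0 0 0 1;0 0 0 0 0 1;0 0 0 0 0 1;0 0 0 0 0 1;0 0 0 0 0 1;0 0 0 0 0 1'
python3 - <<'E'
from h import *
print(observe()["joints"].round(2))
E
```

```text
t: 5.9
eef_pos: [0.6871, -0.1002, 0.1805]
ee_rot: [0.247, 0.915, 0.146, 0.283]
contact_force: [-0.6, -0.0, 0.3]
width: -0.0
gripper_force: 0.0
[ 0.32  0.46 -0.09  2.   -1.18  0.25  2.39]
```

```bash
for i in 1 2 3; do python3 -m creep '0 0 0 0 0 1;0 0 0 0 0 1;0 0 0 0 0 1;0 0 0 0 0 1;0 0 0 0 0 1;0 0 0 0 0 1;0 0 0 0 0 1;0 0 0 0 0 1;0 0 0 0 0 1;0 0 0 0 0 1'; done
cat >> h.py <<'E'
_ori=ori
def ori(yaw,th): return _ori(yaw,th)*Rn.from_rotvec([0,0,np.pi])
E
python3 - <<'E'
from h import *
print(observe()["joints"].round(2))
R=ori(ST[2],36);P=st(-.01,-.12,.157);print(step(P,R))
E
```

```text
t: 6.73
eef_pos: [0.6871, -0.1002, 0.1804]
ee_rot: [0.545, 0.776, 0.234, 0.216]
contact_force: [0.3, 0.2, -0.0]
width: -0.0001
gripper_force: 0.0
t: 7.57
eef_pos: [0.6871, -0.1002, 0.1805]
ee_rot: [0.777, 0.543, 0.294, 0.122]
contact_force: [0.6, -0.7, -0.4]
width: 0.0
gripper_force: 0.0
t: 8.4
eef_pos: [0.6871, -0.1001, 0.1805]
ee_rot: [0.916, 0.244, 0.318, 0.014]
contact_force: [0.3, 0.7, -0.0]
width: 0.0001
gripper_force: 0.0
[ 0.04  0.48  0.3   2.   -1.41  0.43  0.48]
[-0.06, -0.04, 0.07, -0.03, -0.03, 0.48]
```

```bash
python3 -m creep '-.06 -.04 .07 -.03 -.03 .48;-.06 -.04 .07 -.03 -.03 .48;-.06 -.04 .07 -.03 -.03 .48;-.06 -.04 .07 -.03 -.03 .48;-.06 -.04 .07 -.03 -.03 .48;-.06 -.04 .07 -.03 -.03 .48;-.06 -.04 .07 -.03 -.03 .48;-.06 -.04 .07 -.03 -.03 .48;-.06 -.04 .07 -.03 -.03 .48;-.06 -.04 .07 -.03 -.03 .48'
python3 - <<'E'
from h import *
print(observe()["joints"].round(2))
R=ori(ST[2],36);P=st(-.01,-.12,.157);print(step(P,R))
P=st(-.01,-.05,.157);print(step(P,R))
E
```

```text
t: 9.23
eef_pos: [0.6837, -0.0927, 0.1559]
ee_rot: [0.947, 0.085, 0.309, -0.026]
contact_force: [-0.6, 0.2, 0.4]
width: 0.0
gripper_force: 0.0
[ 0.08  0.49  0.2   2.03 -1.5   0.33  0.23]
[-0.0, 0.0, -0.01, -0.0, -0.0, 0.01]
[-0.0, -0.28, -0.01, -0.0, -0.0, 0.01]
```

```bash
python3 -m creep '0 -.2 0 0 0 0;0 -.2 0 0 0 0;0 -.2 0 0 0 0;0 -.2 0 0 0 0;0 -.2 0 0 0 0;0 -.2 0 0 0 0;0 -.2 0 0 0 0;0 -.2 0 0 0 0;0 -.2 0 0 0 0;0 -.2 0 0 0 0'
for i in 1 2 ; do python3 -m creep '0 -.08 0 0 0 0;0 -.08 0 0 0 0;0 -.08 0 0 0 0;0 -.08 0 0 0 0;0 -.08 0 0 0 0;0 -.08 0 0 0 0;0 -.08 0 0 0 0;0 -.08 0 0 0 0;0 -.08 0 0 0 0;0 -.08 0 0 0 0';done
python3 - <<'E'
from h import *
print(observe()["joints"].round(2))
R=ori(ST[2],36);P=st(-.01,-.02,.157);print(step(P,R))
c=lambda i,x,y:cv2.resize(i[y:y+75,x:x+100],None,fx=4,fy=4,interpolation=cv2.INTER_CUBIC)
def pair(): return np.hstack([c(shot("side"),335,170),c(shot("top"),260,130)])
cv2.imwrite('pics/b.png',np.vstack([pair(),pair()])[:,:,::-1])
E
```

```text
t: 10.07
eef_pos: [0.6759, -0.0442, 0.1585]
ee_rot: [0.948, 0.087, 0.307, -0.026]
contact_force: [0.0, 0.2, 0.0]
width: 0.0
gripper_force: 0.0
t: 10.9
eef_pos: [0.6732, -0.0249, 0.1607]
ee_rot: [0.948, 0.087, 0.305, -0.027]
contact_force: [-0.1, 0.6, -0.2]
width: 0.0004
gripper_force: 0.0
t: 11.73
eef_pos: [0.6704, -0.0057, 0.1627]
ee_rot: [0.949, 0.087, 0.303, -0.028]
contact_force: [0.4, -1.5, -0.5]
width: 0.0003
gripper_force: 0.0
[-0.03  0.44  0.1   2.08 -1.52  0.18  0.13]
[-0.03, -0.05, 0.01, -0.01, 0.01, 0.01]
```

View pics/b.png

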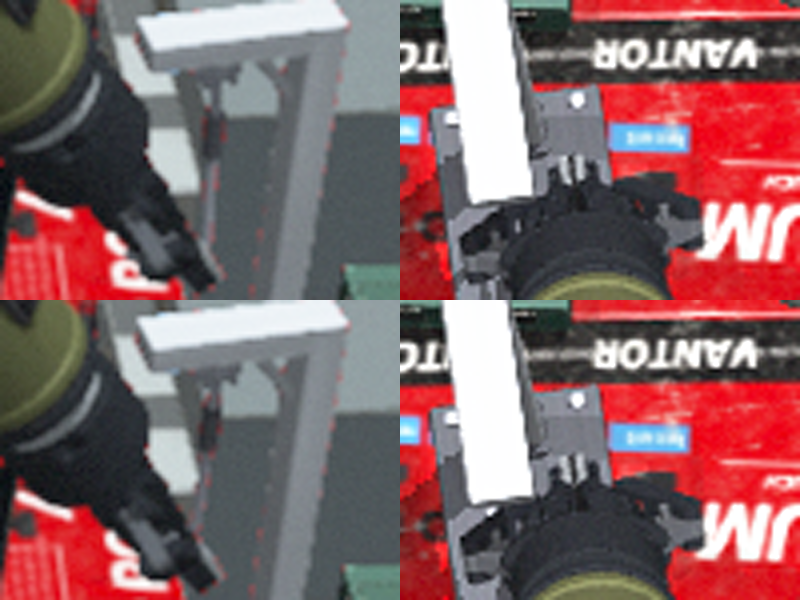

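```bash
cat >> h.py <<'E'
def motion(n=9,roi=(375,405,190,250)):
    a=np.array([cv2.GaussianBlur(shot("side"),(3,3),0)[roi[2]:roi[3],roi[0]:roi[1]].astype(float) for _ in range(n)])
    d=np.abs(a-a.mean(0)).max(-1);return d.reshape(n,-1).mean(1).round(2).tolist(),(d.max(0)>25).sum()
E
for i in 1 2 ; do python3 -m creep '-.02 -.025 .02 0 .02 0;-.02 -.025 .02 0 .02 0;-.02 -.025 .02 0 .02 0;-.02 -.025 .02 0 .02 0;-.02 -.025 .02 0 .02 0;-.02 -.025 .02 0 .02 0;-.02 -.025 .02 0 .02 0;-.02 -.025 .02 0 .02 0;-.02 -.025 .02 0 .02 0;-.02 -.025 .02 0 .02 0';done
python3 - <<'E'
from h import *
print(observe()["joints"].round(2))
R=ori(ST[2],34);P=st(-.01,-.02,.157);print(step(P,R))
print(motion());print(observe()["contact_force"].round(1))
E
```

```text
t: 12.77
eef_pos: [0.6713, -0.0009, 0.1627]
ee_rot: [0.948, 0.088, 0.303, -0.029]
contact_force: [0.0, -0.7, 0.8]
width: -0.0001
gripper_force: 0.0
t: 13.6
eef_pos: [0.6721, 0.0039, 0.1628]
ee_rot: [0.948, 0.088, 0.303, -0.031]
contact_force: [-0.1, -0.5, 0.5]
width: -0.0
gripper_force: 0.0
[-0.05  0.44  0.1   2.08 -1.52  0.18  0.11]
[-0.04, -0.01, 0.0, -0.02, -0.04, 0.01]
([1.63, 1.56, 1.85, 2.0, 1.85, 1.44, 1.58, 1.9, 2.04], np.int64(8))
[-0.2 -0.6  0.1]
```

```bash
python3 -m creep '-.02 -.015 0 0 0 0;-.02 -.015 0 0 0 0;-.02 -.015 0 0 0 0;-.02 -.015 0 0 0 0;-.02 -.015 0 0 0 0;-.02 -.015 0 0 0 0;-.02 -.015 0 0 0 0;0 0 0 0 0 0;0 0 0 0 0 0;0 0 0 0 0 0'
python3 - <<'E'
from h import *
s=np.array([shot("side") for _ in range(8)]).astype(float)
def m(r):
    a=np.array([cv2.GaussianBlur(x,(3,3),0)[r[2]:r[3],r[0]:r[1]] for x in s]);d=np.abs(a-a.mean(0)).max(-1);return d.reshape(len(s),-1).mean(1).round(2),(d.max(0)>25).sum()
print(m((375,405,190,250)));print(m((405,435,190,250)))
im=s[0].astype(np.uint8);im2=np.abs(s[0]-s[4]).clip(0,60).astype(np.uint8)*4
c=lambda i:cv2.resize(i[165:255,350:430],None,fx=5,fy=5,interpolation=cv2.INTER_CUBIC)
cv2.imwrite('pics/c.png',np.hstack([c(im),c(im2)])[:,:,::-1])
o=observe();print(o["t"],o["contact_force"].round(1))
R=ori(ST[2],34);P=st(-.01,-.02,.157);print(step(P,R))
E
```

```text
t: 14.88
eef_pos: [0.6694, 0.0058, 0.1622]
ee_rot: [0.949, 0.089, 0.302, -0.031]
contact_force: [0.0, -0.2, -0.0]
width: -0.0002
gripper_force: 0.0
(array([1.21, 1.16, 1.4 , 1.37, 1.25, 1.17, 1.48, 1.85]), np.int64(4))
(array([0.69, 0.7 , 0.74, 0.75, 0.75, 0.72, 0.71, 0.74]), np.int64(0))
15.2833 [ 0.2  0.7 -0.4]
[-0.03, -0.0, 0.01, -0.02, -0.03, 0.01]
```

View pics/c.png

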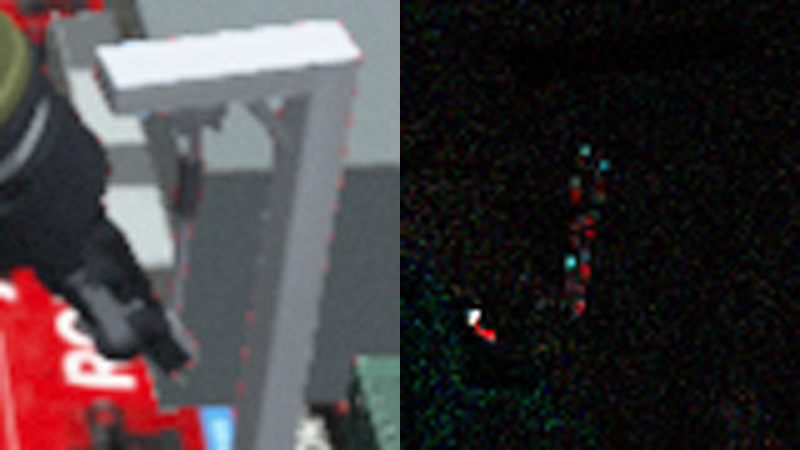

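```bash
python3 -m creep '-.02 0 0 0 0 0;-.02 0 0 0 0 0;-.02 0 0 0 0 0;-.02 0 0 0 0 0;0 0 0 0 0 0;0 0 0 0 0 0;0 0 0 0 0 0;0 0 0 0 0 0;0 0 0 0 0 0;0 0 0 0 0 0'
cat >> h.py <<'E'
def hookmodel(a):
    f=lambda x,d:np.array(st(x,d*np.sin(a),.285-d*np.cos(a)))
    return [proj("side",f(0,60)) if 0 else proj("side",f(x,d)) for x,d in((0,.06),(0,.10),(-.049,.113))]
E
python3 - <<'E'
from h import *
for a in(-.2,0,.2): print(a,np.round(hookmodel(a),1).tolist())
s=np.array([shot("side") for _ in range(14)]).astype(float)
# column centroid of the dark/bright rod: sub-pixel shift against mean in the shank strip rows 195..222
ref=s.mean(0)[196:226,372:396].mean(-1)
g=[cv2.phaseCorrelate(ref,x[196:226,372:396].mean(-1))[0][0] for x in s]
tip=[np.abs(x-s.mean(0))[222:236,356:372].mean() for x in s]
print(np.round(g,2),np.round(tip,1))
o=observe();print(o["t"],o["contact_force"].round(1))
E
```

```text
t: 16.12
eef_pos: [0.6681, 0.0054, 0.1618]
ee_rot: [0.949, 0.089, 0.301, -0.031]
contact_force: [0.8, -0.1, -0.1]
width: 0.0
gripper_force: 0.0
-0.2 [[388.8, 212.6], [388.3, 228.4], [367.4, 236.4]]
0 [[387.1, 209.8], [385.4, 223.7], [364.6, 230.9]]
0.2 [[385.5, 206.2], [382.8, 217.7], [361.9, 224.0]]
[-0.08 -0.2  -0.18  0.18  0.1   0.2   0.06  0.08 -0.05  0.09  0.09  0.01
 -0.23 -0.13] [3.7 4.  3.7 3.  3.  3.4 4.5 4.5 4.1 3.6 2.8 3.1 3.6 4. ]
16.8167 [-0.5  0.1  0.1]
```

```bash
python3 - <<'E'
from h import *
R=ori(ST[2],33);P1=st(-.1,-.04,.165);P2=st(-.1,0,.165);P3,_=gp(ST,(-.026,0,.165),33)
print(step(P1,R));print(step(P2,R,P1,R));print(step(P3,R,P2,R))
E
```

```text
[-0.3, 0.07, -0.22, -0.02, -0.06, 0.01]
[0.0, -0.16, 0.0, 0.0, 0.0, 0.0]
[0.25, -0.0, 0.24, 0.0, 0.0, 0.0]
```

```bash
python3 -m creep '0 .07 0 0 0 0;0 .07 0 0 0 0;-.2 .07 -.15 0 -.06 0;-.4 .07 -.3 0 -.06 0;-.4 .07 -.3 0 -.06 0;-.4 .07 -.3 0 -.06 0;-.4 .07 -.3 0 -.06 0;-.4 .07 -.3 0 -.06 0;-.4 .07 -.3 0 -.06 0;-.4 .07 -.3 0 -.06 0'
python3 -m creep '0 -.16 0 0 0 0;0 -.16 0 0 0 0;0 -.16 0 0 0 0;0 -.16 0 0 0 0;0 -.16 0 0 0 0;0 -.16 0 0 0 0;0 -.16 0 0 0 0;0 -.16 0 0 0 0;0 -.16 0 0 0 0;0 -.16 0 0 0 0' 1
python3 - <<'E'
from h import *
R=ori(ST[2],33);P3,_=gp(ST,(-.026,0,.165),33)
print(step(P3,R));print(observe()["joints"].round(2))
s=np.array([shot("side") for _ in range(14)]).astype(float)
c=lambda i:cv2.resize(i[165:255,350:430],None,fx=5,fy=5,interpolation=cv2.INTER_CUBIC)
j=np.argmax([np.abs(x-s[0]).mean() for x in s[:8]])
cv2.imwrite('pics/d.png',np.hstack([c(s[0].astype(np.uint8)),c((np.abs(s-s.mean(0)).max(0)*3).clip(0,255).astype(np.uint8))])[:,:,::-1])
E
```

```text
t: 17.65
eef_pos: [0.5786, -0.0301, 0.1674]
ee_rot: [0.954, 0.089, 0.284, -0.03]
contact_force: [0.2, 0.3, -0.6]
width: 0.0001
gripper_force: 0.0
t: 18.48
eef_pos: [0.5735, 0.0095, 0.1715]
ee_rot: [0.955, 0.09, 0.281, -0.03]
contact_force: [0.3, -0.8, -0.2]
width: 0.0854
gripper_force: 0.0
[0.23, 0.0, 0.26, -0.02, 0.01, 0.01]
[-0.11  0.31  0.16  2.26 -1.52  0.18  0.12]
```

View pics/d.png

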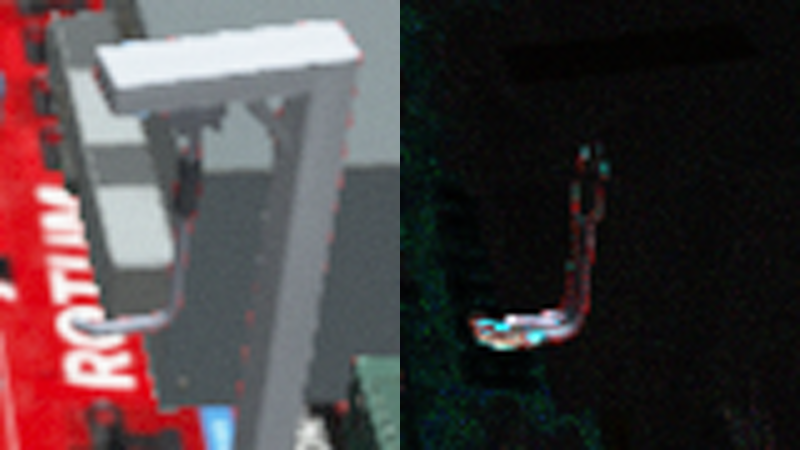

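```bash
python3 -m creep '.23 0 .26 -.02 .01 .01;.23 0 .26 -.02 .01 .01;.23 0 .26 -.02 .01 .01;.23 0 .26 -.02 .01 .01;.23 0 .26 -.02 .01 .01;.23 0 .26 -.02 .01 .01;.23 0 .26 -.02 .01 .01;.23 0 .26 -.02 .01 .01;.23 0 .26 -.02 .01 .01;.23 0 .26 -.02 .01 .01'
python3 -m creep '0 0 0 0 0 0;0 0 0 0 0 0;0 0 0 0 0 0;0 0 0 0 0 0;0 0 0 0 0 0;0 0 0 0 0 0;0 0 0 0 0 0;0 0 0 0 0 0;0 0 0 0 0 0;0 0 0 0 0 0' -.5
python3 - <<'E'
from h import *
print(observe()["joints"].round(2))
R=ori(ST[2],33);P3,_=gp(ST,(-.026,0,.165),33)
print(step(P3,R))
E
```

```text
t: 20.02
eef_pos: [0.6567, 0.0245, 0.1484]
ee_rot: [0.955, 0.084, 0.284, -0.025]
contact_force: [-0.1, -0.6, -0.9]
width: 0.0853
gripper_force: 0.0
t: 20.85
eef_pos: [0.6559, 0.0243, 0.1488]
ee_rot: [0.955, 0.084, 0.284, -0.025]
contact_force: [-0.3, -0.1, -0.9]
width: 0.0214
gripper_force: 0.0
[-0.18  0.45  0.21  2.1  -1.49  0.18  0.02]
[-0.0, 0.0, -0.0, -0.0, -0.0, 0.0]
```

```bash
for v in -.7 -.8; do python3 -m creep '0 0 0 0 0 0;0 0 0 0 0 0;0 0 0 0 0 0;0 0 0 0 0 0;0 0 0 0 0 0;0 0 0 0 0 0;0 0 0 0 0 0;0 0 0 0 0 0;0 0 0 0 0 0;0 0 0 0 0 0' $v; done
python3 -m creep '0 0 0 0 0 0;0 0 0 0 0 0;0 0 0 0 0 0;0 0 0 0 0 0;0 0 0 0 0 0;0 0 0 0 0 0;0 0 0 0 0 0;0 0 0 0 0 0;0 0 0 0 0 0;0 0 0 0 0 0' -.84
```

```text
t: 21.68
eef_pos: [0.6559, 0.0243, 0.1487]
ee_rot: [0.955, 0.084, 0.284, -0.025]
contact_force: [-0.2, -0.4, 0.1]
width: 0.0132
gripper_force: 0.0
t: 22.52
eef_pos: [0.6559, 0.0243, 0.1488]
ee_rot: [0.955, 0.084, 0.284, -0.025]
contact_force: [0.1, 0.1, -0.7]
width: 0.0086
gripper_force: 0.0
t: 23.35
eef_pos: [0.6559, 0.0243, 0.1487]
ee_rot: [0.955, 0.084, 0.284, -0.025]
contact_force: [-0.8, -0.8, 0.7]
width: 0.0068
gripper_force: 2.1
```

```bash
for v in -.79 -.3; do python3 -m creep '0 0 0 0 0 0;0 0 0 0 0 0;0 0 0 0 0 0;0 0 0 0 0 0;0 0 0 0 0 0;0 0 0 0 0 0;0 0 0 0 0 0;0 0 0 0 0 0;0 0 0 0 0 0;0 0 0 0 0 0' $v; done
python3 - <<'E'
from h import *
R=ori(ST[2],33);P2=st(-.13,0,.18)
print(step(P2,R))
s=np.array([shot("side") for _ in range(9)]).astype(float)
d=np.abs(s-s.mean(0)).mean(-1).max(0);print((d[190:240,356:396]>25).sum(),d[190:240,356:396].max(),d[190:240,400:440].max())
E
```

```text
t: 24.18
eef_pos: [0.6559, 0.0243, 0.1487]
ee_rot: [0.955, 0.084, 0.284, -0.025]
contact_force: [-0.5, -0.2, -0.4]
width: 0.0089
gripper_force: 0.0
t: 25.02
eef_pos: [0.6559, 0.0243, 0.1488]
ee_rot: [0.955, 0.084, 0.284, -0.025]
contact_force: [0.6, 0.8, -0.5]
width: 0.0299
gripper_force: 0.0
[-0.32, 0.0, -0.36, -0.0, -0.0, 0.0]
0 10.074074074074074 5.740740740740743
```

```bash
python3 -m creep '-.32 0 -.36 0 0 0;-.32 0 -.36 0 0 0;-.32 0 -.36 0 0 0;-.32 0 -.36 0 0 0;-.32 0 -.36 0 0 0;-.32 0 -.36 0 0 0;-.32 0 -.36 0 0 0;-.32 0 -.36 0 0 0;-.32 0 -.36 0 0 0;-.32 0 -.36 0 0 0' .8
cat >> h.py <<'E'
RE=np.array([.571,-.282,-.23])
E
python3 - <<'E'
from h import *
s=np.array([shot("side") for _ in range(9)]).astype(float)
d=np.abs(s-s.mean(0)).mean(-1).max(0);print((d[190:240,356:396]>25).sum(),d[190:240,356:396].max(),d[190:240,400:440].max())
c=lambda i:cv2.resize(i[165:255,350:430],None,fx=5,fy=5,interpolation=cv2.INTER_CUBIC)
cv2.imwrite('pics/e.png',c(s.mean(0).astype(np.uint8))[:,:,::-1])
P,R=gp(RE,(0,0,.12),33);print(P,step(P,R,n=20),step(P,R,n=15),observe()["joints"].round(2))
E
```

```text
t: 26.3
eef_pos: [0.5412, 0.0035, 0.1834]
ee_rot: [0.955, 0.084, 0.282, -0.025]
contact_force: [0.1, -0.3, -0.2]
width: 0.0766
gripper_force: 0.0
0 12.333333333333334 6.370370370370367
[ 0.58107564 -0.28435914  0.10406526] [-0.01, 0.58, 0.18, -0.16, 0.0, 0.24] [-0.02, 0.77, 0.24, -0.21, 0.0, 0.33] [-0.16  0.26  0.23  2.32 -1.51  0.18  0.1 ]
```

```bash
for i in 1 2; do python3 -m creep '-.01 .58 .18 -.16 0 .24;-.01 .58 .18 -.16 0 .24;-.01 .58 .18 -.16 0 .24;-.01 .58 .18 -.16 0 .24;-.01 .58 .18 -.16 0 .24;-.01 .58 .18 -.16 0 .24;-.01 .58 .18 -.16 0 .24;-.01 .58 .18 -.16 0 .24;-.01 .58 .18 -.16 0 .24;-.01 .58 .18 -.16 0 .24' .6; done
python3 - <<'E'
from h import *
P,R=gp(RE,(0,0,.12),33);print(step(P,R),observe()["joints"].round(2))
P1,R=gp(RE,(0,0,.04),33);print(step(P1,R),step(P1,R,P,R))
E
```

```text
t: 27.58
eef_pos: [0.5799, -0.141, 0.1526]
ee_rot: [0.961, -0.011, 0.276, 0.003]
contact_force: [0.4, -0.6, 0.1]
width: 0.0684
gripper_force: 0.0
t: 28.42
eef_pos: [0.5865, -0.2898, 0.119]
ee_rot: [0.957, -0.107, 0.269, 0.032]
contact_force: [-0.3, 0.2, -1.4]
width: 0.0683
gripper_force: 0.0
[-0.05, -0.02, 0.04, 0.0, 0.04, 0.01] [ 0.45  0.5   0.07  2.1  -1.52  0.18  0.18]
[-0.22, -0.02, 0.31, 0.0, 0.04, 0.01] [-0.17, -0.0, 0.27, 0.0, 0.0, 0.0]
```

```bash
python3 - <<'E'
from h import *
P,R=gp(RE,(0,0,.12),31);print(step(P,R,n=3))
P1,R=gp(RE,(0,0,.04),31);print(step(P1,R,P,R,n=7))
E
```

```text
[-0.19, -0.05, 0.13, 0.0, -0.04, 0.03]
[-0.24, -0.0, 0.39, 0.0, 0.0, 0.0]
```

```bash
python3 -m creep '-.19 -.05 .13 0 0 .03;-.19 -.05 .13 0 0 .03;-.19 -.05 .13 0 0 .03;-.24 0 .39 0 0 0;-.24 0 .39 0 0 0;-.24 0 .39 0 0 0;-.24 0 .39 0 0 0;-.24 0 .39 0 0 0;-.24 0 .39 0 0 0;-.24 0 .39 0 0 0'
python3 - <<'E'
from h import *
P1,R=gp(RE,(0,0,.04),31);print(step(P1,R),observe()["joints"].round(2))
T=shot("top");S=shot("side")
c=lambda i,x,y:cv2.resize(i[y:y+75,x:x+66],None,fx=6,fy=6,interpolation=cv2.INTER_CUBIC)
cv2.imwrite('pics/f.png',np.hstack([c(S,320,345),c(T,380,190)])[:,:,::-1])
E
```

```text
t: 29.25
eef_pos: [0.5928, -0.2964, 0.057]
ee_rot: [0.965, -0.107, 0.237, 0.017]
contact_force: [1.0, 0.3, 0.1]
width: 0.0681
gripper_force: 0.0
[-0.12, -0.04, 0.09, -0.03, 0.09, 0.0] [ 0.48  0.61  0.05  2.06 -1.52  0.18  0.2 ]
```

View pics/f.png

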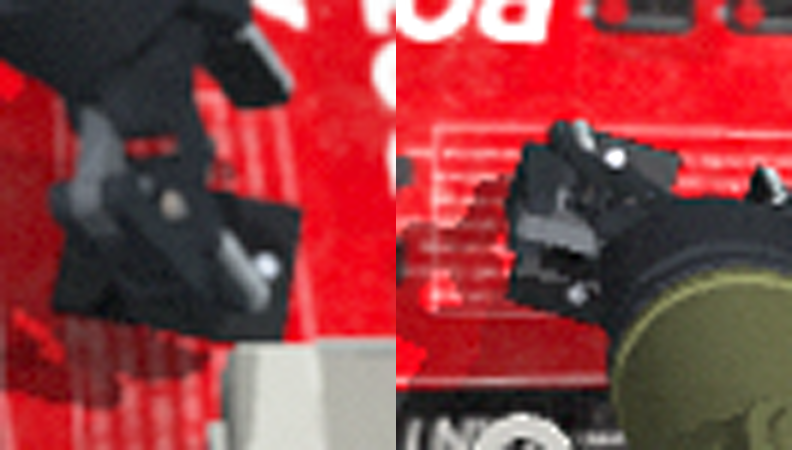

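```bash
cat >> h.py <<'E'
def gp(F,g,th,off=.023):
    R=ori(F[2],th);return fr(F,g)+off*R.as_matrix()[:,2],R
E
python3 - <<'E'
from h import *
for th in (27,25): P1,R=gp(RE,(0,0,.04),th);print(P1,step(P1,R))
E
```

```text
[ 0.58116681 -0.28438049  0.01950685] [-0.12, -0.04, 0.11, -0.03, -0.01, 0.0]
[ 0.58046425 -0.28421599  0.01915492] [-0.12, -0.04, 0.11, -0.03, -0.06, 0.0]
```

```bash
python3 -m creep '-.12 -.05 .05 -.03 -.05 0;-.12 -.05 .05 -.03 -.05 0;-.12 -.05 .05 -.03 -.05 0;-.12 -.05 .05 -.03 -.05 0;-.12 -.05 .13 -.03 -.05 0;-.12 -.05 .13 -.03 -.05 0;-.12 -.05 .13 -.03 -.05 0;-.12 -.02 .13 -.03 -.05 0;-.12 -.02 .13 -.03 -.05 0;-.12 -.02 .13 -.03 -.05 0'
python3 - <<'E'
from h import *
for th in (27,25): P1,R=gp(RE,(0,0,.04),th);print(P1,step(P1,R),observe()["joints"].round(2))
E
```

```text
t: 30.18
eef_pos: [0.5837, -0.2862, 0.0308]
ee_rot: [0.971, -0.109, 0.211, 0.021]
contact_force: [-0.2, 0.5, -0.5]
width: 0.0683
gripper_force: 0.0
[ 0.58116681 -0.28438049  0.01950685] [-0.03, -0.0, 0.04, -0.01, 0.06, 0.01] [ 0.41  0.65  0.11  2.07 -1.52  0.18  0.17]
[ 0.58046425 -0.28421599  0.01915492] [-0.03, -0.0, 0.04, -0.01, 0.01, 0.01] [ 0.41  0.65  0.11  2.07 -1.52  0.18  0.17]
```

```bash
python3 -m creep '-.05 0 .06 -.01 -.03 .01;-.05 0 .06 -.01 -.03 .01;-.05 0 .06 -.01 -.03 .01;-.05 0 .06 -.01 -.03 .01;-.05 0 .06 -.01 -.03 .01;-.05 0 .06 -.01 -.03 .01;-.05 0 .06 -.01 -.03 .01;-.02 0 .03 0 0 0;0 0 0 0 0 0;0 0 0 0 0 0'
python3 - <<'E'
from h import *
for th in (24,): P1,R=gp(RE,(0,0,.04),th);print(P1,step(P1,R),observe()["joints"].round(2))
E
```

```text
t: 31.02
eef_pos: [0.5811, -0.2862, 0.019]
ee_rot: [0.973, -0.112, 0.202, 0.022]
contact_force: [-0.5, 0.0, 0.3]
width: 0.0683
gripper_force: 0.0
[ 0.58010859 -0.28413272  0.01898845] [-0.01, -0.01, -0.0, -0.0, 0.01, -0.0] [ 0.4   0.67  0.12  2.07 -1.52  0.18  0.16]
```

```bash
python3 -m creep '0 -.02 0 0 0 0;0 -.02 0 0 0 0;0 -.02 0 0 0 0;0 -.02 0 0 0 0;0 0 0 0 0 0;0 0 0 0 0 0;0 0 0 0 0 0;0 0 0 0 0 0;0 0 0 0 0 0;0 0 0 0 0 0' -.2
python3 - <<'E'
from h import *
P,R=gp(RE,(0,0,.10),24);P0,_=gp(RE,(0,0,.04),24);print(step(P,R,P0,R))
E
```

```text
t: 31.85
eef_pos: [0.5823, -0.2839, 0.0198]
ee_rot: [0.973, -0.112, 0.203, 0.021]
contact_force: [-0.5, 1.8, 6.8]
width: 0.0433
gripper_force: 60.3
[0.1, 0.0, -0.22, 0.0, 0.0, 0.0]
```

```bash
python3 -m creep '0 0 0 0 0 0;0 0 0 0 0 0;0 0 0 0 0 0;-.02 0 .03 0 0 0;-.02 0 .03 0 0 0;-.02 0 .03 0 0 0;-.02 0 .03 0 0 0;-.02 0 .03 0 0 0;-.02 0 .03 0 0 0;-.02 0 .03 0 0 0' .4
python3 -m creep '0 0 0 0 0 0;0 0 0 0 0 0;0 0 0 0 0 0;0 0 0 0 0 0;0 0 0 0 0 0;0 0 0 0 0 0;0 0 0 0 0 0;0 0 0 0 0 0;0 0 0 0 0 0;0 0 0 0 0 0' -.2
```

```text
t: 32.68
eef_pos: [0.5817, -0.2849, 0.0149]
ee_rot: [0.973, -0.112, 0.2, 0.021]
contact_force: [0.7, 0.4, -0.5]
width: 0.0596
gripper_force: 0.0
t: 33.52
eef_pos: [0.5822, -0.2842, 0.0154]
ee_rot: [0.973, -0.112, 0.2, 0.02]
contact_force: [0.5, 3.2, 5.3]
width: 0.0432
gripper_force: 60.2
```

```bash
python3 -m creep '.12 0 -.28 0 0 0;.12 0 -.28 0 0 0;.12 0 -.28 0 0 0;.12 0 -.28 0 0 0;.12 0 -.28 0 0 0;.12 0 -.28 0 0 0;.12 0 -.28 0 0 0;.12 0 -.28 0 0 0;.12 0 -.28 0 0 0;.12 0 -.28 0 0 0'
python3 - <<'E'
from h import *
o=observe();R0=Rn.from_quat(o["ee_rot"]);c=o["eef_pos"]-.0265*R0.as_matrix()[:,2];print("ring est",c,proj("side",c),proj("top",c),o["joints"].round(2),np.degrees(np.arccos(-R0.as_matrix()[2,2])))
S=shot("side","s_lift");
for cam in("side",):
    print([(np.round(np.array(b["box"])*[640,480,640,480]).astype(int).tolist(),round(b["confidence"],2)) for b in boxes_of(cam,"ring_gauge")])
P,R=gp(ST,(-.11,0,.1685),32,.0265);print(P,step(P,R,n=10),step(P,R,n=20))
E
```

```text
t: 34.35
eef_pos: [0.5811, -0.2858, 0.091]
ee_rot: [0.973, -0.113, 0.199, 0.021]
contact_force: [-0.2, -0.0, -1.3]
width: 0.0433
gripper_force: 61.2
ring est [ 0.57095306 -0.28356156  0.11540024] [353.19616692 357.36835047] [424.62717461 223.90619253] [ 0.18  0.59  0.45  2.01 -1.11  0.4  -0.28] 23.125809149287246
[([285, 362, 30, 24], 0.6), ([291, 403, 24, 25], 0.56), ([353, 345, 7, 16], 0.48)]
[0.57649845 0.01014978 0.14602673] [0.03, -1.19, -0.22, 0.26, 0.22, -0.52] [0.02, -0.6, -0.11, 0.13, 0.11, -0.26]
```

```bash
for i in 1 2; do python3 -m creep '0 -.6 -.12 .13 .07 -.26;0 -.6 -.12 .13 .07 -.26;0 -.6 -.12 .13 .07 -.26;0 -.6 -.12 .13 .07 -.26;0 -.6 -.12 .13 .07 -.26;0 -.6 -.12 .13 .07 -.26;0 -.6 -.12 .13 .07 -.26;0 -.6 -.12 .13 .07 -.26;0 -.6 -.12 .13 .07 -.26;0 -.6 -.12 .13 .07 -.26';done
python3 - <<'E'
from h import *
for th in(30,32):
  P,R=gp(ST,(-.1,0,.1685),th,.0265);print(P,step(P,R,n=10),observe()["joints"].round(2))
E
```

```text
t: 35.28
eef_pos: [0.5899, -0.134, 0.1202]
ee_rot: [0.974, -0.013, 0.226, -0.003]
contact_force: [-0.4, 0.4, -1.4]
width: 0.0434
gripper_force: 61.2
t: 36.12
eef_pos: [0.566, 0.0141, 0.1483]
ee_rot: [0.964, 0.085, 0.249, -0.026]
contact_force: [0.3, -0.9, -0.3]
width: 0.0433
gripper_force: 61.2
[0.58556593 0.01174738 0.14555033] [0.06, 0.02, 0.05, -0.01, 0.02, -0.0] [-0.21  0.36  0.26  2.25 -1.34  0.2  -0.09]
[0.58634676 0.01188495 0.14602673] [0.06, 0.02, 0.05, -0.01, 0.07, -0.0] [-0.21  0.36  0.26  2.25 -1.34  0.2  -0.09]
```

```bash
python3 - <<'E'
from h import *
o=observe();R0=Rn.from_quat(o["ee_rot"]).as_matrix();c=o["eef_pos"]-.0265*R0[:,2]
S=shot("side");T=shot("top")
def crop(im,x,y,w,h,f,pts):
    a=cv2.resize(im[y:y+h,x:x+w],None,fx=f,fy=f,interpolation=cv2.INTER_CUBIC)[:,:,::-1].copy()
    for p in pts: cv2.circle(a,tuple(int(round((v+.5-q)*f)) for v,q in zip(p,(x,y))),2,(0,255,0),-1)
    return a
H=[st(0,0,.165),st(-.022,0,.165),st(-.036,0,.165),st(-.049,0,.172),st(0,0,.225)]
a=crop(S,325,170,80,90,6,[]);b=crop(S,325,170,80,90,6,[proj("side",p) for p in H+[c]])[:, :]
t=crop(T,255,150,80,90,6,[proj("top",p) for p in H+[c]])
cv2.imwrite('pics/g.png',np.hstack([a[:,:480],b])[:540,:800] if 0 else cv2.resize(np.hstack([a,b]),None,fx=.83,fy=.83))
E
```

```text
(no output)
```

View pics/g.png

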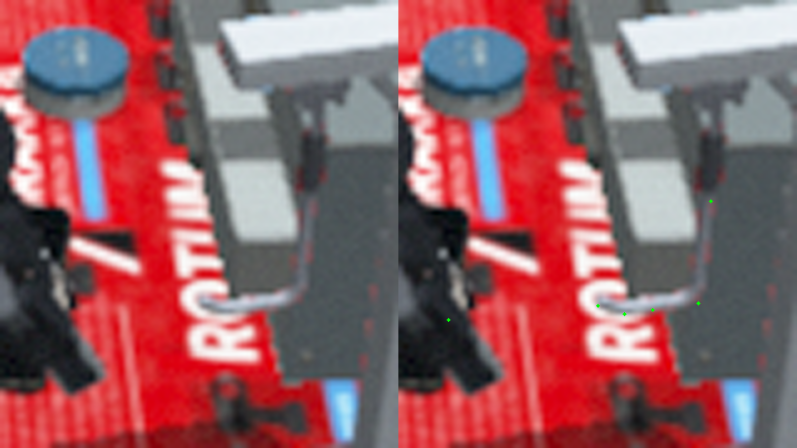

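```bash
python3 - <<'E'
from h import *
P,R=gp(ST,(-.065,0,.1695),30,.0265);print(step(P,R,n=10))
P1,R=gp(ST,(-.022,0,.1695),30,.0265);print(step(P1,R,P,R))
E
```

```text
[0.18, 0.03, 0.11, -0.02, 0.02, 0.0]
[0.15, 0.0, 0.09, 0.0, 0.0, 0.0]
```

```bash
python3 -m creep '.18 .03 .11 -.02 .02 0;.18 .03 .11 -.02 .02 0;.18 .03 .11 -.02 .02 0;.18 .03 .11 -.02 .02 0;.18 .03 .11 -.02 .02 0;.18 .03 .11 -.02 .02 0;.18 .03 .11 -.02 .02 0;.18 .03 .11 -.02 .02 0;.18 .03 .11 -.02 .02 0;.18 .03 .11 -.02 .02 0'
python3 - <<'E'
from h import *
P,R=gp(ST,(-.065,0,.1695),30,.0265);print(step(P,R,n=10),observe()["joints"].round(2))
P1,R=gp(ST,(-.045,0,.1695),30,.0265);print(step(P1,R))
E
```

```text
t: 37.05
eef_pos: [0.6202, 0.0144, 0.146]
ee_rot: [0.963, 0.083, 0.257, -0.02]
contact_force: [-0.0, 0.4, -0.9]
width: 0.0435
gripper_force: 61.2
[0.0, -0.01, -0.0, 0.01, 0.0, -0.0] [-0.25  0.43  0.32  2.14 -1.26  0.23 -0.2 ]
[0.07, -0.01, 0.04, 0.01, 0.0, -0.0]
```

```bash
for i in 1 2; do python3 -m creep '.075 -.005 .045 .01 0 0;.075 -.005 .045 .01 0 0;.075 -.005 .045 .01 0 0;.075 0 .045 0 0 0;.075 0 .045 0 0 0;.075 0 .045 0 0 0;.075 0 .045 0 0 0;.075 0 .045 0 0 0;.075 0 .045 0 0 0;.075 0 .045 0 0 0'
python3 - <<'E'
from h import *
P1,R=gp(ST,(-.023,0,.1695),30,.0265);print(step(P1,R))
s=np.array([shot("side") for _ in range(5)]).astype(float)
d=np.abs(s-s.mean(0)).mean(-1).max(0)[185:222,376:396];print((d>25).sum(),d.max())
E
done
```

```text
t: 37.88
eef_pos: [0.6413, 0.0186, 0.1457]
ee_rot: [0.963, 0.083, 0.256, -0.021]
contact_force: [0.7, 0.9, -1.3]
width: 0.0438
gripper_force: 61.2
[0.07, -0.01, 0.04, 0.01, 0.0, -0.0]
0 5.533333333333331
t: 38.97
eef_pos: [0.6628, 0.0227, 0.1452]
ee_rot: [0.963, 0.083, 0.256, -0.022]
contact_force: [1.7, 0.1, -1.7]
width: 0.0437
gripper_force: 61.2
[-0.0, -0.01, -0.01, 0.0, 0.0, -0.0]
0 12.933333333333332
```

```bash
python3 -m creep '-.02 -.01 .035 0 0 0;-.02 -.01 .035 0 0 0;-.02 -.01 .035 0 0 0;-.02 0 .035 0 0 0;-.02 0 .035 0 0 0;-.02 0 .035 0 0 0;-.02 0 .035 0 0 0;-.02 0 .035 0 0 0;-.02 0 .035 0 0 0;-.02 0 .035 0 0 0'
python3 -m creep '-.01 0 .018 0 0 0;-.01 0 .018 0 0 0;-.01 0 .018 0 0 0;-.01 0 .018 0 0 0;0 0 0 0 0 0;0 0 0 0 0 0;0 0 0 0 0 0;0 0 0 0 0 0;0 0 0 0 0 0;0 0 0 0 0 0'
python3 - <<'E'
from h import *
P1,R=gp(ST,(-.023,0,.1555),30,.0265);print(step(P1,R))
E
```

```text
t: 40.05
eef_pos: [0.6625, 0.0233, 0.1351]
ee_rot: [0.963, 0.083, 0.256, -0.022]
contact_force: [-0.5, -0.7, 1.7]
width: 0.0436
gripper_force: 61.6
t: 40.88
eef_pos: [0.6632, 0.0227, 0.1347]
ee_rot: [0.962, 0.083, 0.258, -0.022]
contact_force: [-5.3, -1.3, 9.9]
width: 0.0435
gripper_force: 62.3
[-0.01, -0.01, 0.0, 0.0, 0.0, -0.0]
```

```bash
python3 -m creep '.008 0 -.014 0 0 0;.008 0 -.014 0 0 0;.008 0 -.014 0 0 0;.008 0 -.014 0 0 0;0 0 0 0 0 0;0 0 0 0 0 0;0 0 0 0 0 0;0 0 0 0 0 0;0 0 0 0 0 0;0 0 0 0 0 0'
python3 -m creep '0 0 0 0 0 0;0 0 0 0 0 0;0 0 0 0 0 0;0 0 0 0 0 0;0 0 0 0 0 0;0 0 0 0 0 0;0 0 0 0 0 0;0 0 0 0 0 0;0 0 0 0 0 0;0 0 0 0 0 0' .01
```

```text
t: 41.72
eef_pos: [0.6627, 0.0233, 0.1349]
ee_rot: [0.963, 0.083, 0.257, -0.022]
contact_force: [-3.3, -1.1, 5.5]
width: 0.0435
gripper_force: 61.8
t: 42.55
eef_pos: [0.6627, 0.0233, 0.135]
ee_rot: [0.963, 0.083, 0.257, -0.022]
contact_force: [-2.3, -0.8, 6.6]
width: 0.0434
gripper_force: 61.8
```

```bash
python3 -m creep '.008 0 -.014 0 0 0;.008 0 -.014 0 0 0;.008 0 -.014 0 0 0;.008 0 -.014 0 0 0;0 0 0 0 0 0;0 0 0 0 0 0;0 0 0 0 0 0;0 0 0 0 0 0;0 0 0 0 0 0;0 0 0 0 0 0' .04
python3 -m creep '0 0 0 0 0 0;0 0 0 0 0 0;0 0 0 0 0 0;0 0 0 0 0 0;0 0 0 0 0 0;0 0 0 0 0 0;0 0 0 0 0 0;0 0 0 0 0 0;0 0 0 0 0 0;0 0 0 0 0 0' .08
```

```text
t: 43.38
eef_pos: [0.6625, 0.0233, 0.1363]
ee_rot: [0.963, 0.083, 0.256, -0.022]
contact_force: [-0.5, 0.7, -1.6]
width: 0.0446
gripper_force: 21.0
t: 44.22
eef_pos: [0.6625, 0.0233, 0.1363]
ee_rot: [0.963, 0.083, 0.256, -0.022]
contact_force: [0.5, 0.7, 0.7]
width: 0.0459
gripper_force: 0.0
```

```bash
for v in .14 .6; do python3 -m creep '0 0 0 0 0 0;0 0 0 0 0 0;0 0 0 0 0 0;0 0 0 0 0 0;0 0 0 0 0 0;0 0 0 0 0 0;0 0 0 0 0 0;0 0 0 0 0 0;0 0 0 0 0 0;0 0 0 0 0 0' $v; done
python3 - <<'E'
from h import *
s=np.array([shot("side") for _ in range(9)]).astype(float)
d=np.abs(s-s.mean(0)).mean(-1).max(0);print((d[185:250,356:396]>25).sum(),d[185:250,356:396].max())
print([(np.round(np.array(b["box"])*[640,480,640,480]).astype(int).tolist(),round(b["confidence"],2)) for b in boxes_of("side","ring_gauge")],proj("side",st(-.022,0,.156)))
P,R=gp(ST,(-.16,0,.175),30);print(step(P,R))
E
```

```text
t: 45.05
eef_pos: [0.6625, 0.0234, 0.1363]
ee_rot: [0.963, 0.083, 0.256, -0.022]
contact_force: [0.2, 0.1, -0.9]
width: 0.0489
gripper_force: 0.0
t: 45.88
eef_pos: [0.6625, 0.0234, 0.1363]
ee_rot: [0.963, 0.083, 0.256, -0.022]
contact_force: [-0.7, 0.1, -0.3]
width: 0.0679
gripper_force: 0.0
3 46.14814814814815
[([290, 398, 25, 29], 0.93), ([344, 335, 16, 17], 0.84), ([286, 365, 26, 20], 0.6), ([350, 167, 74, 134], 0.5)] [375.27444381 234.56196066]
[-0.45, -0.01, -0.34, 0.0, 0.0, -0.0]
```

```bash
for i in 1 2; do python3 -m creep '-.23 0 -.16 0 0 0;-.23 0 -.16 0 0 0;-.23 0 -.16 0 0 0;-.23 0 -.16 0 0 0;-.23 0 -.16 0 0 0;-.23 0 -.16 0 0 0;-.23 0 -.16 0 0 0;-.23 0 -.16 0 0 0;-.23 0 -.16 0 0 0;-.23 0 -.16 0 0 0' ; done
python3 - <<'E'
from h import *
s=np.array([shot("side") for _ in range(14)]).astype(float)
d=np.abs(s-s.mean(0)).mean(-1).max(0);print((d[185:252,356:396]>25).sum(),d[185:252,356:396].max(),d[185:252,405:440].max())
print([(np.round(np.array(b["box"])*[640,480,640,480]).astype(int).tolist(),round(b["confidence"],2)) for b in boxes_of("side","ring_gauge")])
cv2.imwrite('pics/end.png',s[0].astype(np.uint8)[:,:,::-1])
p=cv2.imread('pics/e.png')  # hook before, crop x350..430,y165..255 at 5x
q=cv2.resize(s.mean(0).astype(np.uint8)[165:255,350:430],None,fx=5,fy=5,interpolation=cv2.INTER_CUBIC)[:,:,::-1]
m=np.abs(p.astype(int)-q).max(-1)>40
n,l,stt,ce=cv2.connectedComponentsWithStats(m.astype(np.uint8));
for i in range(1,n):
    if stt[i,4]>200: print((stt[i,:4]/5+[350,165,0,0]).round(1),stt[i,4]/25)
for z in(.1555,): print(proj("side",st(-.029,0,z)),proj("side",st(-.022,.0166,z+.0166)),proj("side",st(-.022,-.0166,z-.0166)))
E
```

```text
t: 47.22
eef_pos: [0.5929, 0.0112, 0.1426]
ee_rot: [0.963, 0.083, 0.256, -0.022]
contact_force: [-0.7, -0.1, 0.1]
width: 0.0682
gripper_force: 0.0
t: 48.05
eef_pos: [0.5257, -0.0011, 0.1533]
ee_rot: [0.964, 0.083, 0.253, -0.022]
contact_force: [0.4, 0.4, 0.5]
width: 0.0684
gripper_force: 0.0
32 49.57142857142858 10.309523809523808
[([286, 364, 27, 23], 0.83), ([341, 333, 20, 20], 0.83), ([289, 403, 24, 27], 0.68), ([329, 377, 40, 24], 0.49), ([370, 222, 9, 22], 0.45)]
[371.4 224.2   8.4   5. ] 27.24
[368.4 226.    3.    4.6] 11.6
[368.4 229.6  12.4  15. ] 132.4
[372.37582094 235.14139857] [373.6891018  224.76450072] [376.8291566  244.70483115]
```

```bash
python3 -m creep '0 0 0 0 0 0;0 0 0 0 0 0;0 0 0 0 0 0;0 0 0 0 0 0;0 0 0 0 0 0;0 0 0 0 0 0;0 0 0 0 0 0;0 0 0 0 0 0;0 0 0 0 0 0;0 0 0 0 0 0'
python3 - <<'E'
from h import *
s=np.array([shot("side") for _ in range(16)]).astype(float)
d=np.abs(s-s.mean(0)).mean(-1).max(0);print((d[185:252,356:396]>25).sum(),d[185:252,356:396].max())
g=s.mean(-1)[:,218:250,362:386];ref=g.mean(0);w=cv2.createHanningWindow((24,32),cv2.CV_64F)
print([tuple(np.round(cv2.phaseCorrelate(ref,x,w)[0],2)) for x in g])
# least-squares shift from image gradients
gy,gx=np.gradient(ref);A=np.c_[gx.ravel(),gy.ravel()]
print(np.round([-np.linalg.lstsq(A,(x-ref).ravel(),rcond=None)[0] for x in g],2).tolist())
E
```

```text
t: 49.63
eef_pos: [0.5263, -0.001, 0.1531]
ee_rot: [0.964, 0.083, 0.253, -0.022]
contact_force: [-0.3, 0.3, -0.5]
width: 0.0683
gripper_force: 0.0
27 53.666666666666664
[(np.float64(-0.29), np.float64(-0.26)), (np.float64(-0.33), np.float64(-0.09)), (np.float64(-0.28), np.float64(-0.15)), (np.float64(0.24), np.float64(0.15)), (np.float64(0.53), np.float64(0.56)), (np.float64(0.76), np.float64(0.81)), (np.float64(0.72), np.float64(0.81)), (np.float64(0.76), np.float64(0.73)), (np.float64(0.52), np.float64(0.31)), (np.float64(0.29), np.float64(-0.23)), (np.float64(0.66), np.float64(-0.47)), (np.float64(-0.07), np.float64(-1.24)), (np.float64(0.42), np.float64(-1.07)), (np.float64(-4.34), np.float64(-5.91)), (np.float64(-4.71), np.float64(-2.55)), (np.float64(2.08), np.float64(-1.96))]
[[0.75, -1.33], [0.75, -1.45], [0.74, -1.56], [0.71, -1.54], [0.66, -1.51], [0.75, -1.37], [0.74, -1.36], [0.73, -1.36], [0.68, -1.49], [0.66, -1.56], [0.74, -1.54], [0.68, -1.51], [0.8, -1.29], [0.74, -1.36], [0.8, -1.3], [0.67, -1.52]]
```

```bash
python3 -c "
from h import *
print(job_done(),observe()['t'])"
```

```text
the job is handed in; nothing more can be done
the job is handed in; nothing more can be done
```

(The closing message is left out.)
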